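Nudge the culture dish into the reader and start it

TASK

Push the petri dish with the pink medium that lies in front of the grey dish reader along the bench, without gripping or lifting it, into the blue V-shaped stop of the reader until it rests against both walls of the V. Only then press the reader's green button fully down with a fingertip and let it come up again. Be gentle with the dish, and leave the other dish, the stopper, the beaker, the tape roll and the timer where they are.

Things in the scene. Friction and masses are not known exactly. Their poses are not given: they have to be found in the camera images.
- dish_pink: The dish to push: clear, round, closed petri dish with pink-red medium; looks 58 mm across and 15 mm high, is solid to the touch at 54.4 mm across and 14 mm high; about 50 g, loose on the bench (z = 0). Origin at the centre of its underside, z up. It starts left or right of the reader, nearer the robot. (A like dish far off at the left end of the bench is not meant.)
- dish_pale: A second, like petri dish (54.4 mm across to the touch, 14 mm high) with pale yellow medium, loose; to be left alone. Origin at the centre of its underside.
- reader: Dish reader, fixed to the bench, turned up to 0.25 rad: a grey box (x = 32 to 98 mm, 112 mm wide in y, 24 mm high) with a blue V-shaped stop on the side facing the robot. Origin on the bench (z = 0) at the centre of a seated dish; +x (level) runs straight into the V, y across it, z up. Nothing of it lies at x below +15 mm.
- seat (a point): Centre of the dish's underside when fully seated (the reader's origin and axes); a flat painted white disc with black rim (54 mm, no step) marks it on the bench. The V opens by 120 degrees toward -x; its two rigid walls, 20 mm high, 12 mm thick, 31 mm long, touch the seated dish 30 degrees either side of +x.
- start_button_top (a point): Centre of the top of the green round push button (24 mm across) on the reader's box, at x = 62, y = -27 mm in the reader's frame; presses straight down.
- start_button (a joint): Travel of the green button in m: 0 released, 0.006 fully down; a spring brings it back up; fully down takes about 4 N.
- stopper: Small brown-red rubber stopper standing on the bench, 27 mm across, 30 mm high, loose; leave alone. Origin at the centre of its underside.
- beaker: Clear glass beaker, 74 mm across, 93 mm high, loose; leave alone. Origin at the centre of its underside.
- tape_roll: Roll of white tape lying flat, 97 mm across, 19 mm high, loose; leave alone. Origin at the centre of its underside.
- timer: White digital timer, 64 x 70 x 20 mm, loose; leave alone. Origin at the centre of its underside.
There are look-alikes about, which are no part of the job. Leave any orange or turquoise look-alike of the dish_pink alone.

How it is judged (in metres and radians):
On the way, in this order (a step that is already met when the one before it is completed fails the run):
1. the pink dish rests in the V of the reader (horizontal distance between dish_pink and seat below 0.005 m and height (world z) of dish_pink below 0.004 m and angle between dish_pink's own z axis and vertical below 0.06 rad and linear speed of dish_pink below 0.02 m/s), for 0.2 s.
2. the green button is pressed down with the dish still seated (horizontal distance between dish_pink and seat below 0.005 m and height (world z) of dish_pink below 0.004 m and angle between dish_pink's own z axis and vertical below 0.06 rad and value of joint start_button above 0.0045 m), for 0.05 s.
At the end, for the whole second after the job is handed in: The pink dish lies flat and at rest on the bench, its centre within 5 mm of the seat in the V; the button has been pressed at least 4.5 mm after that and is up again (under 1.5 mm); the pale dish, stopper, beaker, tape roll and timer are within 15 mm of where they stood (horizontal distance between dish_pink and seat below 0.005 m and height (world z) of dish_pink below 0.004 m and angle between dish_pink's own z axis and vertical below 0.06 rad and linear speed of dish_pink below 0.01 m/s and value of joint start_button below 0.0015 m and distance of each of dish_pale, stopper, beaker, tape_roll, timer from where it was at the start of the episode below 0.015 m); the robot touches nothing.
It fails at once if the pink dish is lifted or tipped (height (world z) of dish_pink above 0.01 m or angle between dish_pink's own z axis and vertical above 0.25 rad).
It fails at once if the pink dish is gripped or pressed hard (over 30 N from the fingers) (contact force between the fingers and dish_pink above 30 N).
It fails at once if the button is pressed while the pink dish is not in the V (value of joint start_button above 0.003 m and horizontal distance between dish_pink and seat above 0.01 m).
It fails at once if something that should be left alone is moved more than 15 mm (distance of any of dish_pale, stopper, beaker, tape_roll, timer from where it was at the start of the episode above 0.015 m).
It also fails if it takes over 54 s, if anything falls off the work surface, if the arm or the gripper's body presses on something with over 40 N, if the wrist force passes 120 N, or if a joint passes its speed limit or range.

ROBOT

A 6-joint arm with a two-finger parallel gripper is mounted at the origin on a cart in front of the work surface, level with it; the furniture and walls round the work are solid. World frame = base frame: x ahead of the robot, y to its left, z up, the work surface at z = 0. Lengths are in m, angles in degrees, forces in N, time in s.
With the tool pointing down it reaches from about 0.3 to 0.75 m from the base axis. Payload 8.5 kg.
Tool frame: the origin (TCP) lies on the mounting face of the last link; the fingertips stand 173 mm ahead of it and the grasp point (between the pads) lies 155 mm ahead of it (env.tips_ahead is the distance from the TCP to the fingertips, in m); x points along the fingers, z is the direction in which the jaws open and shut, and the axes are right-handed (so a half turn about x gives the same grasp; the last joint's range is limited). The gripper opens to 85 mm and grips with 20 to 120 N. Pads are 22 mm wide; open, the fingers measure 114 mm over their backs; the gripper's body (76 mm by 85 mm) begins 54 mm behind the grasp point. The pads swing forward as they close: fully open they stand 13 mm farther back than shut.
Start: joints at [60.716, 21.807, 74.336, -0, 83.858, -12.336], TCP at [0.16, 0.526, 0.405] pointing down, gripper open.
Joint ranges: [-178.18, 178.18], [-50.72, 133.34], [12.68, 142.11], [-81.47, 261.47], [9.98, 163.14], [-165.26, 165.26]. Speed limits (degrees/s): [136.94, 136.94, 180, 180, 180, 180].

INTERFACE

Orientations are given as a 3x3 rotation matrix whose columns are the frame's x, y, z axes.
In Python, from rig import env, optics gives the robot as it stands.
- The arm moves only by the shell command python3 -m inch 'ROWS' [FORCE]. ROWS is JSON, a list of rows, each a list of 3 entries, a list of its own where there are three numbers: the closure, from -1 (fully open) to 1 (shut), then the shift along the tool's x, y, z in units of 30 mm (1.0 is 30 mm), then the turn about the tool's x in units of 5 degrees (1.0 is 5 degrees). In form: [[hand, [x, y, z], yaw], ...]. A call has exactly 8 rows; each row shifts and turns the commanded pose from where the row before left it, along the tool's axes as they then stand; what a row does not reach is not made up. A row lasts 1/12 s, in which the tool goes at most 41.7 mm and 7.16 degrees, less where a joint would pass 70% of its speed; a pose out of reach is approached as far as the arm can. A call is refused whole if a number of a shift passes 1 or a number of a turn 1, either way. A call with a gripper value outside its range is refused whole. The fingers move at their own pace and stop on an object; FORCE is the grip in N (left out, the last holds). Time passes only in rows, so rows that do not move let the fingers close, or fill a call up. It gives the time, the measured TCP pose, the force and the opening at its end, in the units of the state.
- env.observe(): the state, without advancing time (a new reading comes with each control period).
- optics.get_image(name): name is "scene" or "side" or "wrist"; returns the picture (400x640x3 uint8, red, green, blue); there is no depth.
- optics.camera_params(name): a dict with "fx", "fy", "cx", "cy" (pixels), "xyz" and "rotation" of the camera in the world. Camera axes: x right, y down, z forward; pixel columns grow to the right and rows downward; lengths in m; the calibration is good to about 2 mm. A picture is of the moment at which its call begins: read the wrist's pose just before it. camera_params takes no time and is no camera call; for the wrist camera it gives the pose at the moment of the call.
- env.close_job(): hands the job in, once; it reports no verdict.
The state is a dict: "time_s": time; "q": joint angles; "qvel": joint speeds; "joint_efforts": joint torques, N m; "position": TCP position; "tool_rot": TCP orientation; "ft_force": force on the tool from outside, world axes, zero at the start; "wrist_torque": the same for the moment, N m; "grip_width": finger opening in m.
Only numpy, scipy, OpenCV 4.12 (cv2) and the standard library are available. Lean on these libraries where they do the work, as an engineer would, in place of code of your own. Each camera call takes 0.05 s, during which the arm holds its last target.

## Working session

There is one attempt and no reset: what is moved stays moved. The work goes in short steps, Python scripts to look and compute and a shell command to move; the robot and the scene stay as the last step left them, time stands still between calls to the robot, and variables do not carry over. Pictures are saved under pics/ and viewed, and the job is handed in when it is done.

```bash
ls; mkdir -p pics
python3 - <<'E'
from rig import env, optics
import cv2
s=env.observe();print({k:s[k] for k in s if k in('time_s','position','tool_rot','grip_width','q')})
for n in("scene","side","wrist"):
    p=optics.camera_params(n);print(n,p)
    cv2.imwrite(f"pics/{n}0.png",optics.get_image(n)[:,:,::-1])
print(env.observe()['time_s'])
E
```

```text
pics
{'time_s': 0.0, 'q': array([ 6.07167546e+01,  2.18423878e+01,  7.43874434e+01, -3.46435924e-04,
        8.38579578e+01, -1.23363411e+01]), 'position': array([0.16030058, 0.52607077, 0.40408265]), 'tool_rot': array([[-7.44200342e-04, -9.56575355e-01,  2.91484195e-01],
       [-1.33934930e-03,  2.91484968e-01,  9.56574471e-01],
       [-9.99998826e-01,  3.21483897e-04, -1.49811174e-03]]), 'grip_width': 0.08530234643487082}
scene {'fx': 518.8228721566192, 'fy': 518.8228721566192, 'cx': 317.49658770416386, 'cy': 196.21315426255782, 'xyz': array([-0.03741705, -0.73293868,  0.9170235 ]), 'rotation': array([[ 0.82209466, -0.35256642,  0.44705401],
       [-0.56929262, -0.52025164,  0.63658789],
       [ 0.00814107, -0.77784006, -0.62840955]])}
side {'fx': 475.5589486791482, 'fy': 475.5589486791482, 'cx': 327.9142024916645, 'cy': 198.45933761315806, 'xyz': array([ 0.35428975, -0.72776741,  0.71198452]), 'rotation': array([[ 0.96960357, -0.15006264,  0.19326181],
       [-0.24466443, -0.58535059,  0.77298383],
       [-0.00287008, -0.79677217, -0.60427301]])}
wrist {'fx': 334.4522659509141, 'fy': 334.4522659509141, 'cx': 319.5422346282115, 'cy': 202.28135689115214, 'xyz': array([0.07921599, 0.55192   , 0.37324574]), 'rotation': array([[ 0.29079691,  0.9044568 ,  0.31208181],
       [ 0.95678403, -0.2744778 , -0.09605342],
       [-0.00121664,  0.32652693, -0.94518712]])}
0.15
```

View pics/scene0.png

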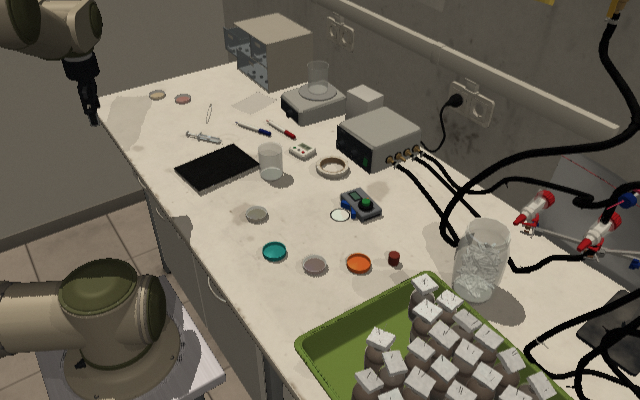

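View pics/side0.png

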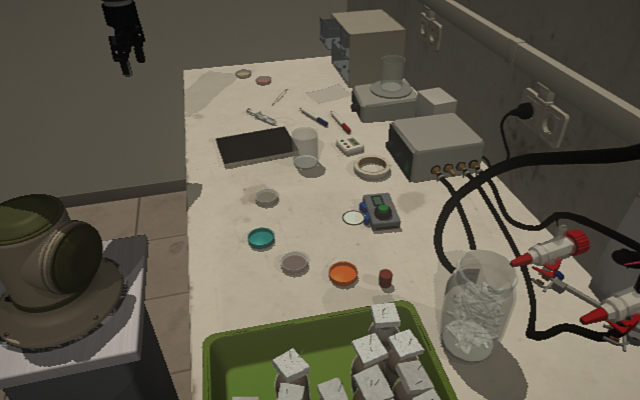

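View pics/wrist0.png

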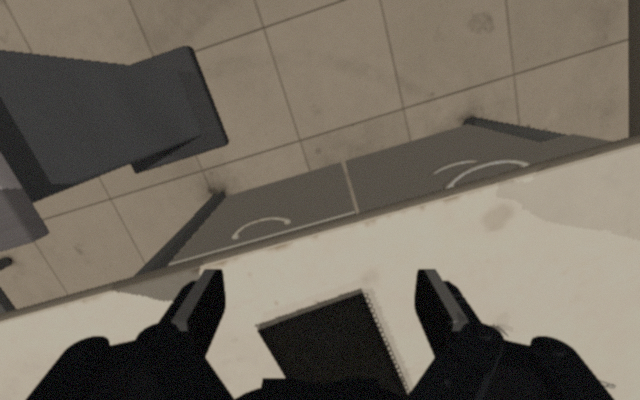

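In the scene view, the pinkish dish is at about (315,265), the pale one at (257,214), the teal at (274,251), the orange at (358,263) and the stopper at (394,258). The seat disc is at (341,215) and the reader at (362,204). The side view agrees: dish at (294,263), seat at (353,217). Next I'll localise these by ray casting.

```bash
cat > h.py <<'E'
import numpy as np, cv2
from rig import env, optics
def ray(p,u,v):
    d=p['rotation']@np.array([(u-p['cx'])/p['fx'],(v-p['cy'])/p['fy'],1.]);return p['xyz'],d
def onz(p,u,v,z):
    o,d=ray(p,u,v);return o+d*(z-o[2])/d[2]
def proj(p,X):
    c=p['rotation'].T@(np.asarray(X)-p['xyz']);return np.array([p['fx']*c[0]/c[2]+p['cx'],p['fy']*c[1]/c[2]+p['cy']])
def tri(ps,uvs):
    A=np.zeros((3,3));b=np.zeros(3)
    for p,(u,v) in zip(ps,uvs):
        o,d=ray(p,u,v);d/=np.linalg.norm(d);M=np.eye(3)-np.outer(d,d);A+=M;b+=M@o
    return np.linalg.solve(A,b)
E
python3 - <<'E'
from h import *
for n,(a,b,c,d) in {'scene':(230,180,410,290),'side':(230,180,410,300)}.items():
    im=cv2.imread(f'pics/{n}0.png')[b:d,a:c]
    cv2.imwrite(f'pics/{n}0z.png',cv2.resize(im,None,fx=4.4,fy=4.4,interpolation=cv2.INTER_CUBIC))
ps={n:optics.camera_params(n) for n in('scene','side')}
for nm,a,b,z in [('pink',(315,265),(294,263),.008),('seat',(341,215),(353,217),0),('pale',(257,214),(266,198),.008),('teal',(274,251),(261,238),.008),('orange',(358,263),(343,273),.008),('stop',(394,258),(386,278),.015),('btn',(367,203),(383,210),.03),('beaker',(270,175),(306,165),.0)]:
    print(nm,onz(ps['scene'],*a,z).round(3),onz(ps['side'],*b,z).round(3))
E
```

```text
pink [ 0.455 -0.024  0.008] [ 0.457 -0.025  0.008]
seat [0.622 0.094 0.   ] [0.622 0.098 0.   ]
pale [0.432 0.216 0.008] [0.433 0.212 0.008]
teal [0.398 0.071 0.008] [0.401 0.069 0.008]
orange [ 0.544 -0.077  0.008] [ 0.548 -0.078  0.008]
stop [ 0.622 -0.118  0.015] [ 0.625 -0.118  0.015]
btn [0.687 0.067 0.03 ] [0.684 0.071 0.03 ]
beaker [0.555 0.357 0.   ] [0.561 0.345 0.   ]
```

View pics/scene0z.png

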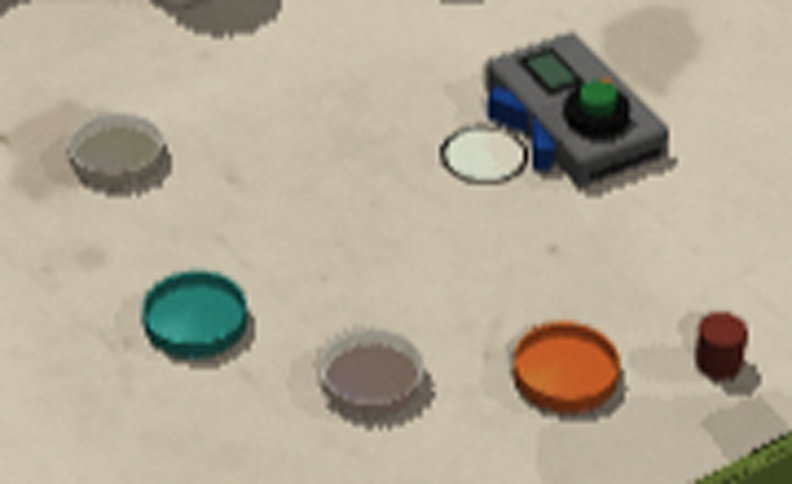

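View pics/side0z.png

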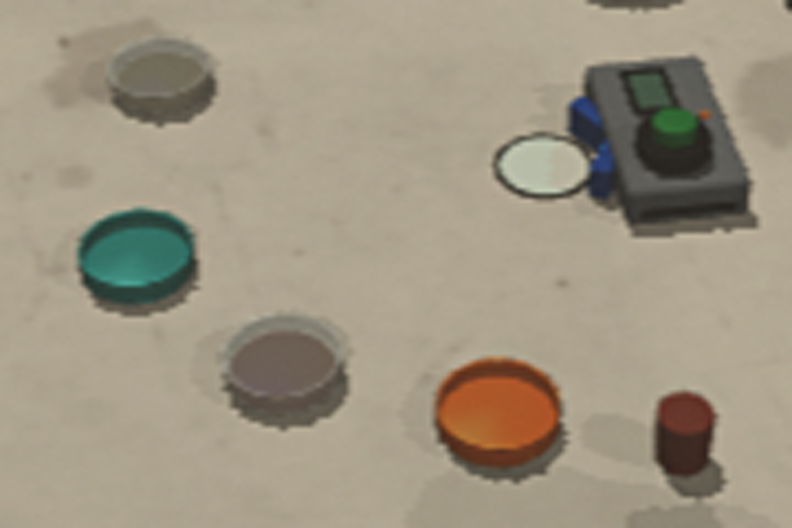

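The zooms confirm the layout. The bench-plane fixes from both cameras agree within 2–4 mm: dish about (0.456,-0.025), seat about (0.622,0.096). I'll move over to behind the dish and half close the fingers, so the two of them form a cradle.

```bash
python3 -m inch '[[0,[0,-0.87,-1],0],[0,[0,-0.87,-1],0],[0,[0,-0.87,-1],0],[0,[0,-0.87,-1],0],[0,[0,-0.87,-1],0],[0,[0,-0.87,-1],0],[0,[0,-0.87,-1],0],[0,[0,-0.87,-1],0]]' 20
python3 -m inch '[[0,[0,-0.87,-1],0],[0,[0,-0.87,-1],0],[0,[0,-0.87,-1],0],[0,[0,-0.87,-1],0],[0,[0,-0.87,-1],0],[0,[0,-0.87,-1],0],[0,[0,-0.87,-1],0],[0,[0,-0.87,-1],0]]'
python3 -m inch '[[0,[0,0,0],-1],[0,[0,0,0],-1],[0,[0,0,0],-1],[0,[0,0,0],-1],[0,[0,0,0],-1],[0,[0,0,0],-1],[0,[0,0,0],-1],[0,[0,0,0],-1]]'
python3 - <<'E'
from h import *
print(env.tips_ahead, env.observe()['tool_rot'])
p=optics.camera_params('wrist');print(p)
cv2.imwrite('pics/w1.png',optics.get_image('wrist')[:,:,::-1])
np.save('w1.npy',p,allow_pickle=True)
E
```

```text
time_s: 0.82
position: [0.2901, 0.2339, 0.4047]
tool_rot: [[0.0, -0.957, 0.291], [0.0, 0.291, 0.957], [-1.0, -0.0, 0.0]]
ft_force: [1.9, 0.8, -0.2]
grip_width: 0.0432
time_s: 1.48
position: [0.4201, -0.0569, 0.4047]
tool_rot: [[-0.0, -0.956, 0.292], [0.0, 0.292, 0.956], [-1.0, 0.0, 0.0]]
ft_force: [1.5, 1.2, 0.0]
grip_width: 0.0433
time_s: 2.15
position: [0.4198, -0.0548, 0.4046]
tool_rot: [[-0.0, -0.918, -0.396], [0.0, -0.396, 0.918], [-1.0, 0.0, 0.0]]
ft_force: [-0.5, -0.0, 0.5]
grip_width: 0.0423
0.1734 [[-3.71797168e-04 -9.18450497e-01 -3.95535772e-01]
 [ 1.56842091e-04 -3.95535848e-01  9.18450526e-01]
 [-9.99999919e-01  2.79440647e-04  2.91110804e-04]]
{'fx': 334.4522659509141, 'fy': 334.4522659509141, 'cx': 319.5422346282115, 'cy': 202.28135689115214, 'xyz': array([ 0.34192667, -0.08679921,  0.3736428 ]), 'rotation': array([[-3.96194646e-01,  8.67884974e-01,  2.99675616e-01],
       [ 9.18166505e-01,  3.74403073e-01,  1.29586294e-01],
       [ 2.66525417e-04,  3.26493509e-01, -9.45199406e-01]])}
```

View pics/w1.png

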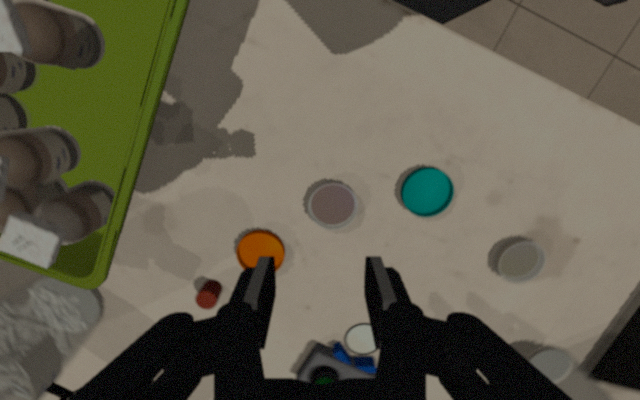

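The wrist view shows the pink dish at (332,204), orange at (261,250), teal at (427,191), and the seat disc at (360,338), partly behind a finger, with the reader just beyond. I'll refine the numbers from colours and box corners.

```bash
python3 - <<'E'
from h import *
ps={n:optics.camera_params(n) for n in('scene','side')}; ps['w']=optics.camera_params('wrist')
ims={'scene':cv2.imread('pics/scene0.png'),'side':cv2.imread('pics/side0.png'),'w':cv2.imread('pics/w1.png')}
print('pink w',onz(ps['w'],332,204,.008).round(4),'teal',onz(ps['w'],427,191,.008).round(3),'seat w',onz(ps['w'],360.5,338,0).round(4))
def blob(im,roi,f):
    a,b,c,d=roi;m=f(cv2.cvtColor(im[b:d,a:c],cv2.COLOR_BGR2HSV).astype(int),im[b:d,a:c].astype(int)).astype(np.uint8)
    n,l,s,ce=cv2.connectedComponentsWithStats(m);i=1+np.argmax(s[1:,4]);cn,_=cv2.findContours((l==i).astype(np.uint8),0,1)
    return ce[i]+[a,b],s[i,4],cn[0].reshape(-1,2)+[a,b]
pinkf=lambda h,b:((b[:,:,2]-b[:,:,1]>6)&(b[:,:,0]-b[:,:,1]>-3)&(b[:,:,2]<175))
greenf=lambda h,b:((h[:,:,0]>50)&(h[:,:,0]<75)&(h[:,:,1]>150)&(h[:,:,2]>70))
for n,r in (('scene',(295,250,335,280)),('side',(275,248,315,280)),('w',(305,180,360,228))):
    c,a,_=blob(ims[n],r,pinkf);print('pink',n,c,a,onz(ps[n],*c,.006).round(4))
uv=[]
for n,r in (('scene',(355,190,380,215)),('side',(370,200,395,220))):
    c,a,ct=blob(ims[n],r,greenf);uv.append(c);print('grn',n,c,a,[onz(ps[n],*c,z).round(4)[:2] for z in(.03,.035,.04)])
print('btn tri',tri([ps['scene'],ps['side']],uv))
white=lambda h,b:((b.min(2)>170)&(h[:,:,1]<45))
for n,r in (('scene',(326,204,355,226)),('side',(338,206,366,228))):
    im=ims[n][r[1]:r[3],r[0]:r[2]]
    m=(cv2.cvtColor(im,cv2.COLOR_BGR2HSV)[:,:,2]<110)
    print(n);print('\n'.join(''.join('#' if q<100 else '+' if q<150 else '.' for q in row) for row in im.max(2)))
E
python3 - <<'E'
import cv2
im=cv2.imread('pics/side0.png')[180:240,330:410];cv2.imwrite('pics/sz.png',cv2.resize(im,None,fx=10,fy=10,interpolation=cv2.INTER_CUBIC))
im=cv2.imread('pics/scene0.png')[180:240,320:400];cv2.imwrite('pics/cz.png',cv2.resize(im,None,fx=10,fy=10,interpolation=cv2.INTER_CUBIC))
E
```

```text
pink w [ 0.4539 -0.0224  0.008 ] teal [0.396 0.071 0.008] seat w [0.6186 0.0953 0.    ]
pink scene [307.8 268. ] 10 [ 0.4364 -0.0211  0.006 ]Traceback (most recent call last):
  File "<stdin>", line 12, in <module>
  File "<stdin>", line 7, in blob
    return _wrapfunc(a, 'argmax', axis=axis, out=out, **kwds)
    return bound(*args, **kwds)
ValueError: attempt to get argmax of an empty sequence
```

View pics/sz.png

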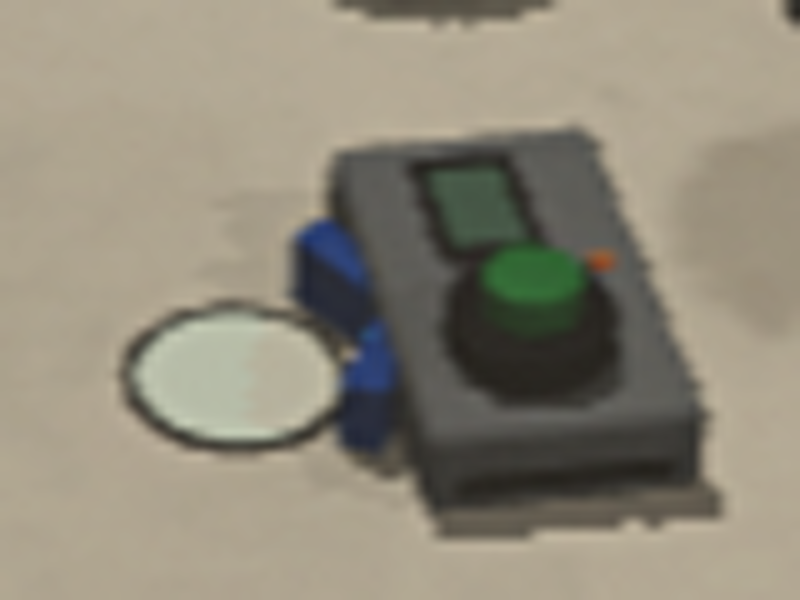

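View pics/cz.png

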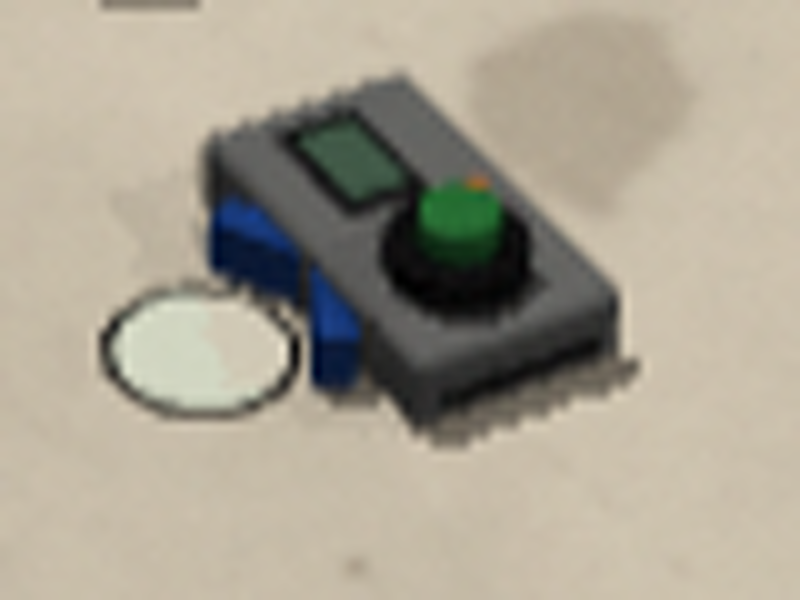

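Side zoom: seat centre (234,376), box top corners (338,152), (585,130), (430,440), (700,412), button top (535,273). Scene zoom: seat (201,350), box top corners (212,143), (402,75), (422,370), (616,298), button top (460,208).

Run:
```python
from h import *
ps={n:optics.camera_params(n) for n in('scene','side')}
f=lambda n,x,y:((x+.5)/10-.5+(330 if n=='side' else 320),(y+.5)/10-.5+180)
D={'side':dict(seat=(234,376),c=[(338,152),(585,130),(430,440),(700,412)],b=(535,273)),
'scene':dict(seat=(201,350),c=[(212,143),(402,75),(422,370),(616,298)],b=(460,208))}
for n in D:
    p=ps[n];print(n,'seat',onz(p,*f(n,*D[n]['seat']),0).round(4))
    C=[onz(p,*f(n,*c),.024)[:2] for c in D[n]['c']]
    a=[(C[0]-C[2]),(C[1]-C[3])];b=[(C[1]-C[0]),(C[3]-C[2])]
    print([np.degrees(np.arctan2(-v[0],v[1])).round(1) for v in a],[np.degrees(np.arctan2(v[1],v[0])).round(1) for v in b],[np.linalg.norm(v).round(3) for v in a+b])
    print('box centre',np.mean(C,0).round(4))
print('btn',tri([ps['scene'],ps['side']],[f('scene',*D['scene']['b']),f('side',*D['side']['b'])]).round(4))
```

```text
side seat [0.6213 0.0977 0.    ]
[np.float64(-6.7), np.float64(-6.1)] [np.float64(-6.0), np.float64(-5.3)] [np.float64(0.109), np.float64(0.108), np.float64(0.061), np.float64(0.062)]
box centre [0.6854 0.0884]
scene seat [0.6196 0.0978 0.    ]
[np.float64(-6.0), np.float64(-6.8)] [np.float64(-5.0), np.float64(-5.8)] [np.float64(0.108), np.float64(0.109), np.float64(0.063), np.float64(0.061)]
box centre [0.682  0.0878]
btn [0.6835 0.0702 0.0393]
```

Seat ≈ (0.620,0.096) and reader yaw ≈ -6°. Plan: push at 47° to a point 50 mm in front of the seat, back off, turn the cradle to -6°, then push straight into the V. First I turn by -24° and descend.

```bash
python3 -m inch '[[0,[0,0,0],-1],[0,[0,0,0],-1],[0,[0,0,0],-1],[0,[0,0,0],-1],[0,[0,0,0],-0.7],[0,[0.5,0,-0.16],0],[0,[1,0,0],0],[0,[1,0,0],0]]'
python3 -m inch '[[0,[1,0,0],0],[0,[1,0,0],0],[0,[1,0,0],0],[0,[0.8,0,0],0],[0,[0.4,0,0],0],[0,[0.3,0,0],0],[0,[0,0,0],0],[0,[0,0,0],0]]'
python3 - <<'E'
from h import *
for n in('wrist','side'):
    im=optics.get_image(n)[:,:,::-1]
    if n=='side': im=cv2.resize(im[180:320,200:400],None,fx=4,fy=4)
    cv2.imwrite(f'pics/{n}2.png',im)
E
```

```text
time_s: 2.87
position: [0.4233, -0.0581, 0.3293]
tool_rot: [[0.002, -0.689, -0.725], [-0.001, -0.725, 0.689], [-1.0, -0.001, -0.003]]
ft_force: [0.6, -0.6, -0.5]
grip_width: 0.0424
time_s: 3.53
position: [0.4234, -0.0581, 0.1946]
tool_rot: [[-0.001, -0.689, -0.725], [0.0, -0.725, 0.689], [-1.0, 0.0, 0.001]]
ft_force: [0.0, -0.8, 1.5]
grip_width: 0.0423
```

View pics/wrist2.png

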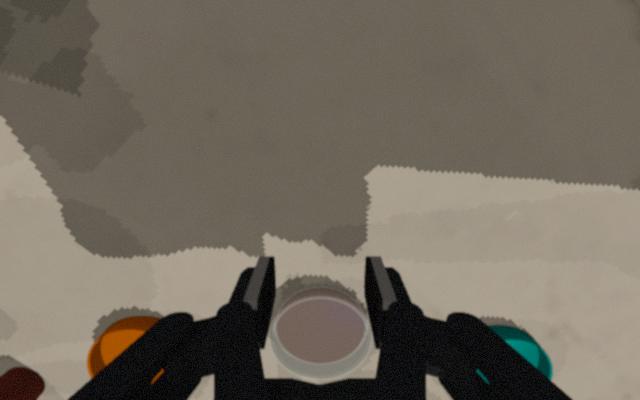

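View pics/side2.png

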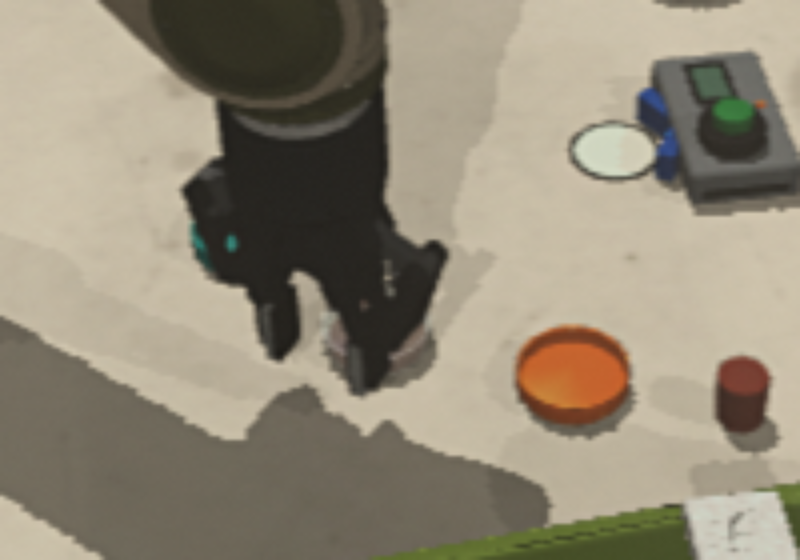

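The wrist view shows the dish centred between the tips: dish at (320,328), tips at about columns 270 and 370. In the side zoom the tips are at (277,357) and (365,390). I'll estimate tip height from those.

Run:
```python
from h import *
s=optics.camera_params('side')
for z in (.01,.015,.02,.025,.03): print(z,[onz(s,200+x/4,180+y/4,z)[:2].round(4) for x,y in((277,357),(365,390))])
```

```text
0.01 [array([ 0.4041, -0.0321]), array([ 0.4435, -0.0657])]
0.015 [array([ 0.4038, -0.037 ]), array([ 0.4428, -0.0705])]
0.02 [array([ 0.4034, -0.042 ]), array([ 0.4422, -0.0752])]
0.025 [array([ 0.4031, -0.047 ]), array([ 0.4416, -0.0799])]
0.03 [array([ 0.4027, -0.0519]), array([ 0.4409, -0.0846])]
```

```bash
python3 -m inch '[[0,[0.3,0,0],0],[0,[0.25,0,0],0],[0,[0,-0.2,0],0],[0,[0,-0.2,0],0],[0,[0,-0.15,0],0],[0,[0,-0.15,0],0],[0,[0,-0.15,0],0],[0,[0,-0.15,0],0]]'
python3 - <<'E'
from h import *
cv2.imwrite('pics/w3.png',optics.get_image('wrist')[:,:,::-1])
E
```

```text
time_s: 4.3
position: [0.4443, -0.0359, 0.1784]
tool_rot: [[0.0, -0.687, -0.726], [-0.0, -0.726, 0.687], [-1.0, -0.0, -0.0]]
ft_force: [-0.5, -0.6, 0.7]
grip_width: 0.0427
```

View pics/w3.png

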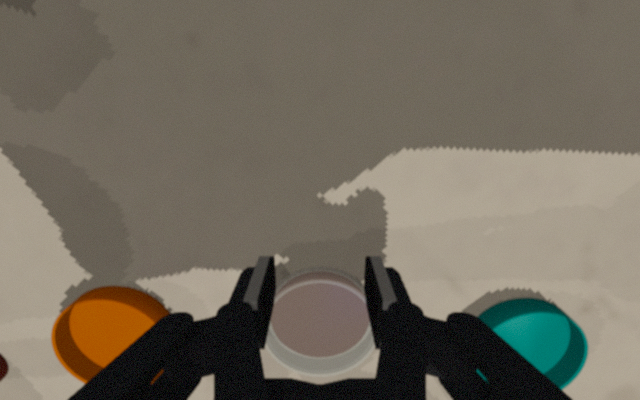

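The dish is centred in the cradle at (320,317), with the tips at about contact and no force. I'll push on.

```bash
python3 -m inch '[[0,[0,-0.15,0],0],[0,[0,-0.2,0],0],[0,[0,-0.25,0],0],[0,[0,-0.25,0],0],[0,[0,-0.25,0],0],[0,[0,-0.25,0],0],[0,[0,-0.25,0],0],[0,[0,-0.2,0],0]]'
python3 - <<'E'
from h import *
cv2.imwrite('pics/w4.png',optics.get_image('wrist')[:,:,::-1])
E
```

```text
time_s: 5.02
position: [0.4817, 0.0036, 0.1782]
tool_rot: [[0.0, -0.687, -0.726], [-0.0, -0.726, 0.687], [-1.0, -0.0, -0.0]]
ft_force: [-0.6, -1.0, 0.6]
grip_width: 0.0431
```

View pics/w4.png

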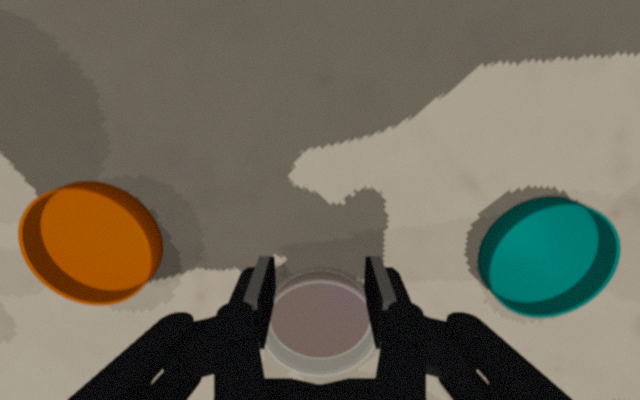

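The dish stays at (320,317), so it is riding steadily in the cradle.

```bash
python3 - <<'E'
from h import *
p=optics.camera_params('wrist');d=onz(p,320,315,.008);t=env.observe()['position'];print(d,t,d-t)
E
python3 -m inch '[[0,[0,-0.25,0],0],[0,[0,-0.3,0],0],[0,[0,-0.3,0],0],[0,[0,-0.3,0],0],[0,[0,-0.3,0],0],[0,[0,-0.3,0],0],[0,[0,-0.3,0],0],[0,[0,-0.3,0],0]]'
```

```text
[0.49768688 0.0224545  0.008     ] [0.48211112 0.00397804 0.17826003] [ 0.01557575  0.01847646 -0.17026003]
time_s: 5.73
position: [0.5302, 0.0548, 0.1782]
tool_rot: [[-0.0, -0.688, -0.726], [-0.0, -0.726, 0.688], [-1.0, 0.0, 0.0]]
ft_force: [-0.4, -0.5, 0.2]
grip_width: 0.043
```

```bash
python3 -m inch '[[0,[0,-0.3,0],0],[0,[0,-0.25,0],0],[0,[0,-0.2,0],0],[0,[0,-0.15,0],0],[0,[0,-0.1,0],0],[0,[0,0,0],0],[0,[0,0.3,0],0],[0,[0,0.7,0],0]]'
python3 -m inch '[[0,[0,0.4,0],0],[0,[0,0.4,0],0],[0,[0,0.2,0],0],[0,[0,0,0],0],[0,[0,0,0],0],[0,[0,0,0],0],[0,[0,0,0],0],[0,[0,0,0],0]]'
python3 - <<'E'
from h import *
for n in ('scene','side'):
    cv2.imwrite(f'pics/{n}5.png',cv2.resize(optics.get_image(n)[170:290,250:410,::-1],None,fx=5,fy=5))
p=optics.camera_params('wrist');print(p['xyz'].tolist(),p['rotation'].tolist())
cv2.imwrite('pics/w5.png',optics.get_image('wrist')[:,:,::-1])
E
```

```text
time_s: 6.4
position: [0.5297, 0.0543, 0.1782]
tool_rot: [[0.001, -0.687, -0.727], [-0.0, -0.727, 0.687], [-1.0, -0.001, -0.001]]
ft_force: [-0.3, -1.4, -1.1]
grip_width: 0.0429
time_s: 7.07
position: [0.5092, 0.0326, 0.1782]
tool_rot: [[0.0, -0.687, -0.726], [-0.0, -0.726, 0.687], [-1.0, -0.0, -0.0]]
ft_force: [-0.3, 0.3, -0.1]
grip_width: 0.0427
[0.4507090905342205, -0.027371046760048832, 0.14720984241891344] [[-0.726827290768684, 0.6490746249120158, 0.2245533804893154], [0.6868202563767841, 0.6869579555766725, 0.2374167279288577], [-0.00015755755050928934, 0.3267887675016428, -0.9450973900135232]]
```

View pics/scene5.png

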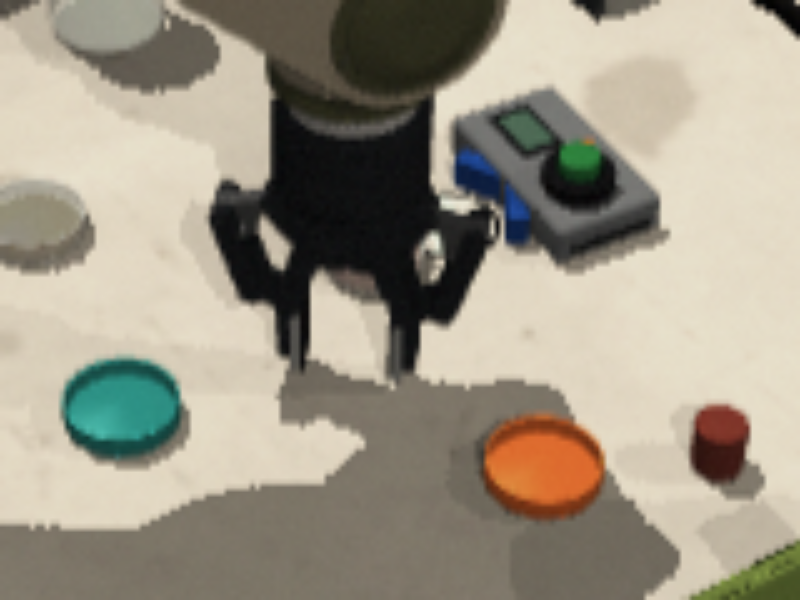

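View pics/side5.png

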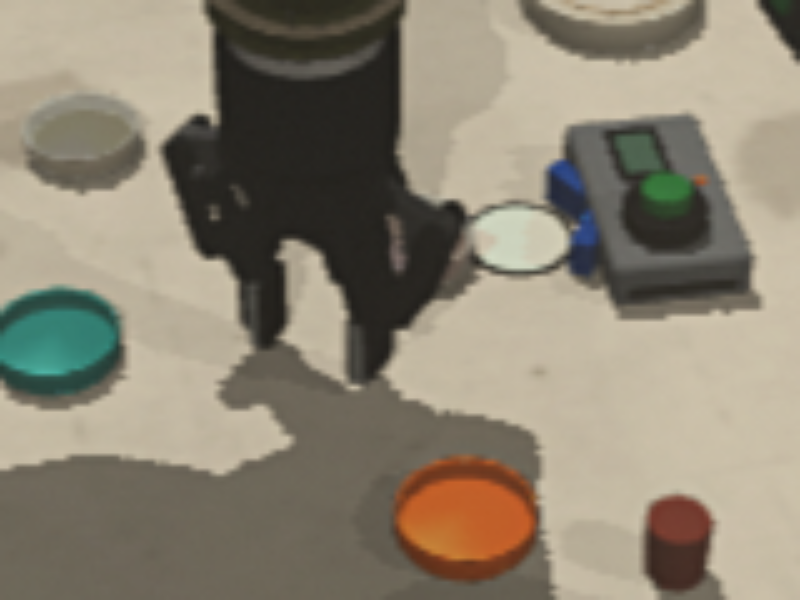

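View pics/w5.png

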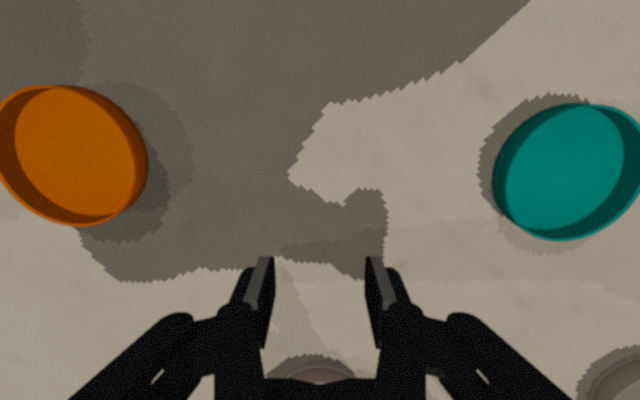

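The dish has been left ahead of the cradle, its edge just visible at (318,370), about where I predicted: (0.569,0.096). Nothing else has moved. Now I turn to -6° and sidestep behind the dish.

```bash
python3 -m inch '[[0,[0,0,0],1],[0,[0,0,0],1],[0,[0,0,0],1],[0,[0,0,0],1],[0,[0,0,0],1],[0,[0,0,0],1],[0,[0,0,0],1],[0,[0,0,0],1]]'
python3 -m inch '[[0,[0,0,0],1],[0,[0,0,0],1],[0,[0,0.2,0],0.5],[0,[0,0,0.5],0],[0,[0,0,0.6],0],[0,[0,0,0.6],0],[0,[0,0,0.5],0],[0,[0,0,0],0]]'
python3 - <<'E'
from h import *
p=optics.camera_params('wrist')
cv2.imwrite('pics/w6.png',optics.get_image('wrist')[:,:,::-1])
E
```

```text
time_s: 7.88
position: [0.509, 0.0324, 0.1782]
tool_rot: [[-0.0, -0.994, -0.11], [0.0, -0.11, 0.994], [-1.0, 0.0, 0.0]]
ft_force: [0.3, -0.8, 0.6]
grip_width: 0.0422
time_s: 8.55
position: [0.5098, 0.1004, 0.1782]
tool_rot: [[0.0, -0.995, 0.101], [0.0, 0.101, 0.995], [-1.0, -0.0, 0.0]]
ft_force: [-0.9, 0.1, -0.7]
grip_width: 0.0427
```

View pics/w6.png

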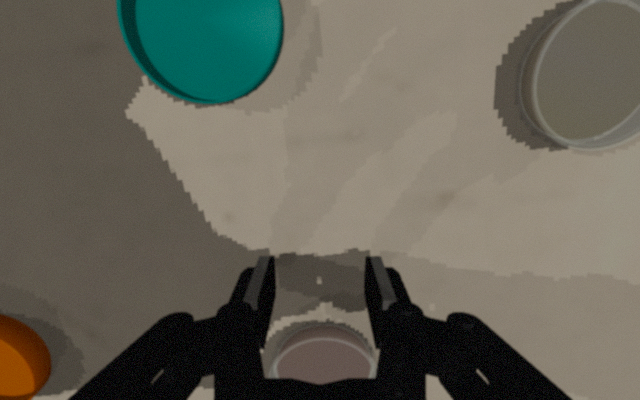

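The dish is at (324,365), ahead of the cradle. My line passes about 6 mm right of the seat, so I shift +z by 6 mm and push 60 mm, slowing towards the end.

```bash
python3 -m inch '[[0,[0,0,0.2],0],[0,[0,-0.3,0],0],[0,[0,-0.3,0],0],[0,[0,-0.15,0],0],[0,[0,-0.15,0],0],[0,[0,-0.2,0],0],[0,[0,-0.2,0],0],[0,[0,-0.2,0],0]]'
python3 -m inch '[[0,[0,-0.2,0],0],[0,[0,-0.15,0],0],[0,[0,-0.1,0],0],[0,[0,-0.05,0],0],[0,[0,0,0],0],[0,[0,0,0],0],[0,[0,0,0],0],[0,[0,0,0],0]]'
python3 - <<'E'
from h import *
for n in ('scene','side'):
    cv2.imwrite(f'pics/{n}7.png',cv2.resize(optics.get_image(n)[170:290,250:410,::-1],None,fx=5,fy=5))
cv2.imwrite('pics/w7.png',optics.get_image('wrist')[:,:,::-1])
E
```

```text
time_s: 9.27
position: [0.5558, 0.0994, 0.1782]
tool_rot: [[-0.0, -0.995, 0.104], [0.0, 0.104, 0.995], [-1.0, 0.0, -0.0]]
ft_force: [-0.6, -0.3, 0.3]
grip_width: 0.0429
time_s: 9.93
position: [0.57, 0.0981, 0.1783]
tool_rot: [[-0.0, -0.995, 0.103], [-0.0, 0.103, 0.995], [-1.0, 0.0, -0.0]]
ft_force: [0.1, -0.6, -0.1]
grip_width: 0.043
```

View pics/w7.png

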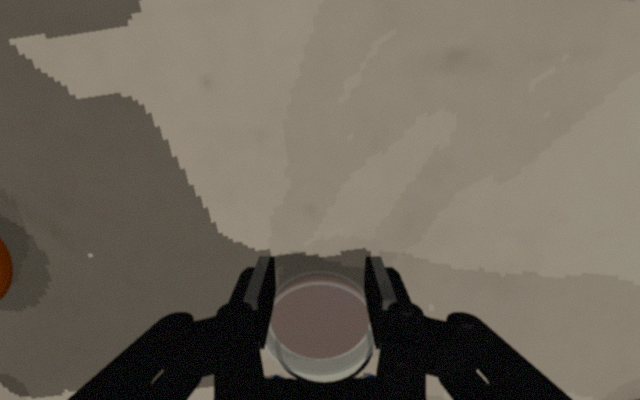

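View pics/side7.png

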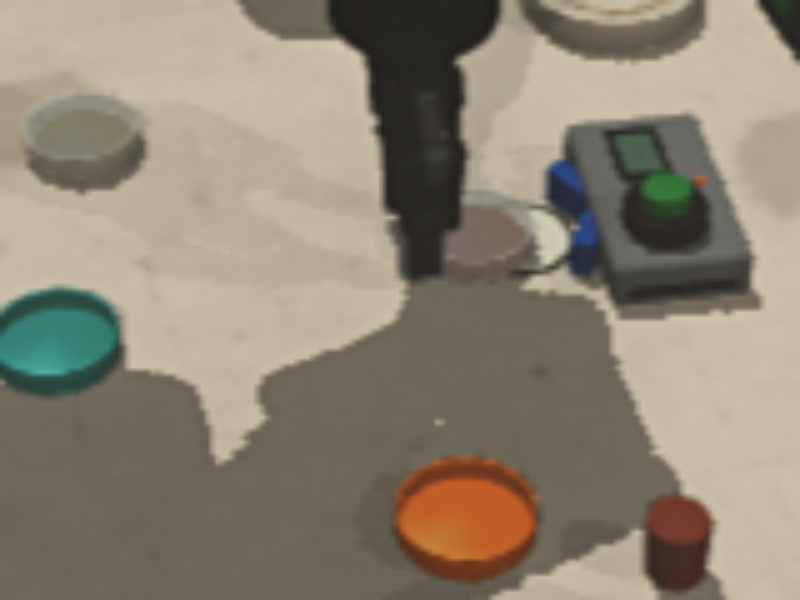

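View pics/scene7.png

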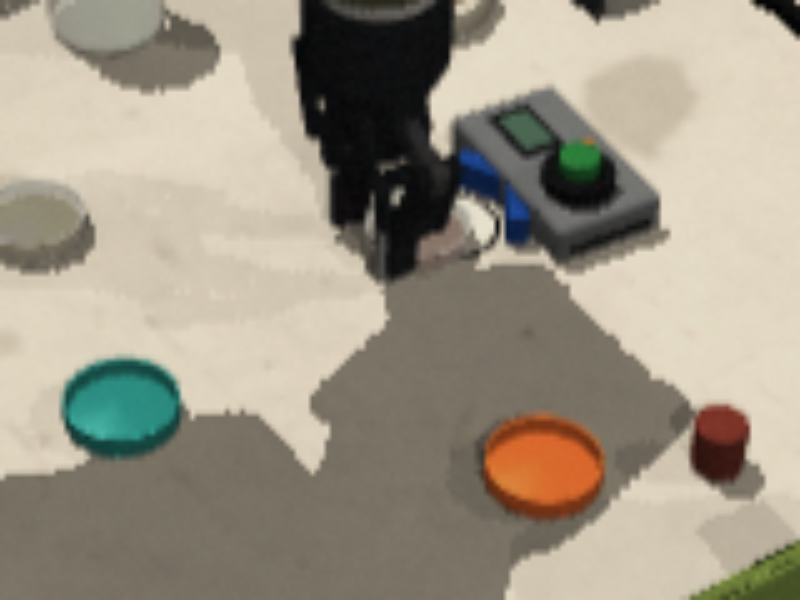

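The dish is in the cradle and overlaps the left half of the seat disc; in the side zoom the disc's free right part spans columns 530–570. I have about 20–25 mm left, so I go slowly and watch the force.

```bash
python3 -m inch '[[0,[0,-0.1,0],0],[0,[0,-0.1,0],0],[0,[0,-0.1,0],0],[0,[0,-0.1,0],0],[0,[0,-0.08,0],0],[0,[0,-0.06,0],0],[0,[0,-0.04,0],0],[0,[0,-0.02,0],0]]'
python3 - <<'E'
from h import *
print(env.observe()['ft_force'])
cv2.imwrite(f'pics/side8.png',cv2.resize(optics.get_image('side')[190:250,320:410,::-1],None,fx=8,fy=8))
E
```

```text
time_s: 10.75
position: [0.5882, 0.0961, 0.1782]
tool_rot: [[-0.0, -0.995, 0.104], [0.0, 0.104, 0.995], [-1.0, 0.0, 0.0]]
ft_force: [-0.5, -0.4, 0.4]
grip_width: 0.0425
[-0.47380306 -0.35129712  0.41937079]
```

View pics/side8.png

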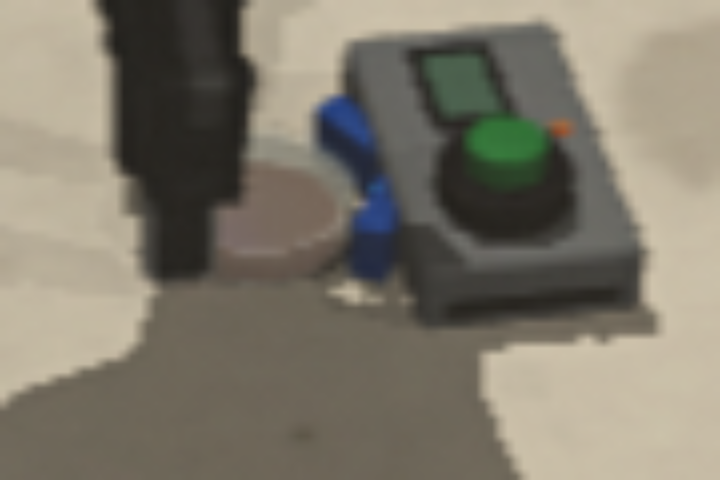

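The dish edge at (350,200) is almost at the blue walls, a few mm away. I'll creep in.

```bash
python3 -m inch '[[0,[0,-0.03,0],0],[0,[0,-0.03,0],0],[0,[0,-0.02,0],0],[0,[0,-0.02,0],0],[0,[0,0,0],0],[0,[0,0,0],0],[0,[0,0,0],0],[0,[0,0,0],0]]'
```

```text
time_s: 11.47
position: [0.591, 0.0959, 0.1782]
tool_rot: [[0.0, -0.995, 0.104], [0.0, 0.104, 0.995], [-1.0, -0.0, 0.0]]
ft_force: [0.1, 1.2, -0.9]
grip_width: 0.0427
```

```bash
python3 -m inch '[[0,[0,-0.02,0],0],[0,[0,-0.02,0],0],[0,[0,0,0],0],[0,[0,0,0],0],[0,[0,0,0],0],[0,[0,0,0],0],[0,[0,0,0],0],[0,[0,0,0],0]]'
```

```text
time_s: 12.13
position: [0.5921, 0.0958, 0.1781]
tool_rot: [[-0.001, -0.995, 0.104], [0.0, 0.104, 0.995], [-1.0, 0.001, 0.0]]
ft_force: [-3.5, 1.5, 0.8]
grip_width: 0.0427
```

```bash
python3 -m inch '[[0,[0,-0.02,0],0],[0,[0,-0.02,0],0],[0,[0,0,0],0],[0,[0,0,0],0],[0,[0,0,0],0],[0,[0,0,0],0],[0,[0,0,0],0],[0,[0,0,0],0]]'
python3 - <<'E'
from h import *
cv2.imwrite(f'pics/side9.png',cv2.resize(optics.get_image('side')[190:250,320:410,::-1],None,fx=8,fy=8))
E
```

```text
time_s: 12.8
position: [0.5929, 0.0959, 0.178]
tool_rot: [[-0.002, -0.995, 0.103], [0.0, 0.103, 0.995], [-1.0, 0.002, 0.0]]
ft_force: [-6.5, 2.9, 1.3]
grip_width: 0.0426
```

View pics/side9.png

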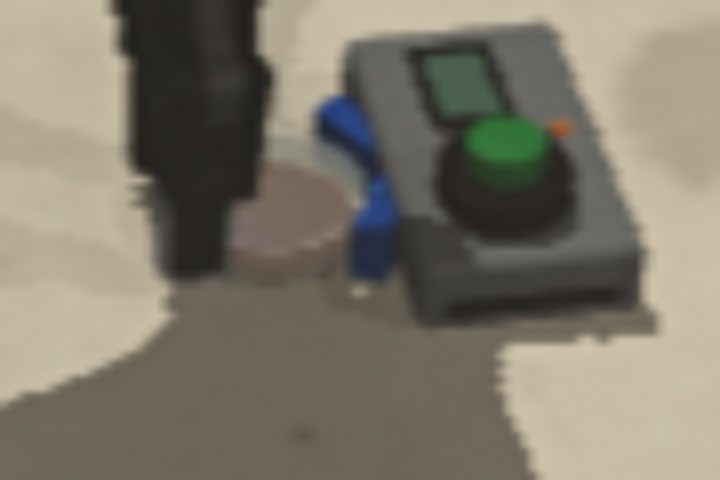

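Contact is at 7 N, but the reaction (-6.5, +2.9) suggests mostly the right (-y) wall is bearing. I'll ease off, shift the cradle 2.4 mm to +y, and nudge again.

```bash
python3 -m inch '[[0,[0,0.15,0],0],[0,[0,0,0.08],0],[0,[0,-0.05,0],0],[0,[0,-0.05,0],0],[0,[0,-0.05,0],0],[0,[0,0,0],0],[0,[0,0,0],0],[0,[0,0,0],0]]'
```

```text
time_s: 13.52
position: [0.5936, 0.098, 0.1781]
tool_rot: [[-0.0, -0.995, 0.104], [-0.0, 0.104, 0.995], [-1.0, 0.0, -0.0]]
ft_force: [-4.3, 0.9, 0.1]
grip_width: 0.0425
```

```bash
python3 -m inch '[[0,[0,-0.02,0],0],[0,[0,0,0],0],[0,[0,0,0],0],[0,[0,0,0],0],[0,[0,0,0],0],[0,[0,0,0],0],[0,[0,0,0],0],[0,[0,0,0],0]]'
python3 - <<'E'
from h import *
print(env.observe()['ft_force'])
cv2.imwrite(f'pics/side10.png',cv2.resize(optics.get_image('side')[190:250,320:410,::-1],None,fx=8,fy=8))
E
```

```text
time_s: 14.18
position: [0.5939, 0.098, 0.1781]
tool_rot: [[-0.001, -0.995, 0.104], [0.0, 0.104, 0.995], [-1.0, 0.001, -0.0]]
ft_force: [-6.7, -0.1, 0.9]
grip_width: 0.0427
[-6.72898632 -0.14008738  0.90160208]
```

View pics/side10.png

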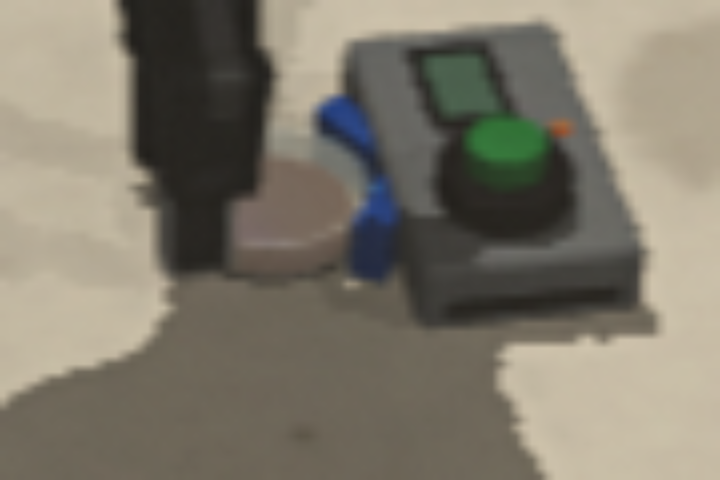

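The force is now (-6.7, -0.1), straight back along the reader's axis, so both walls are bearing. I'll back off straight, lift, and check.

```bash
python3 -m inch '[[0,[0,0.2,0],0],[0,[0,0.4,0],0],[0,[0,0.6,0],0],[0,[0,0.8,0],0],[0,[-0.5,0.5,0],0],[0,[-1,0.5,0],0],[1,[-1,0.5,0],0],[1,[-1,0.5,0],0]]'
python3 -m inch '[[1,[-0.5,1,0],0],[1,[0,1,0],0],[1,[0,0,0],0],[1,[0,0,0],0],[1,[0,0,0],0],[1,[0,0,0],0],[1,[0,0,0],0],[1,[0,0,0],0]]'
python3 - <<'E'
from h import *
for n in ('scene','side'):
    cv2.imwrite(f'pics/{n}11.png',cv2.resize(optics.get_image(n)[180:240,315:395,::-1] if n=='scene' else optics.get_image(n)[180:240,325:405,::-1],None,fx=10,fy=10,interpolation=cv2.INTER_CUBIC))
cv2.imwrite('pics/w11.png',optics.get_image('wrist')[:,:,::-1])
p=optics.camera_params('wrist');print(p['xyz'].tolist(),p['rotation'].tolist())
E
```

```text
time_s: 14.9
position: [0.4742, 0.1104, 0.2846]
tool_rot: [[0.002, -0.995, 0.104], [-0.0, 0.104, 0.995], [-1.0, -0.002, 0.0]]
ft_force: [0.5, -0.6, 1.2]
grip_width: 0.0195
time_s: 15.57
position: [0.4158, 0.1165, 0.2979]
tool_rot: [[-0.0, -0.995, 0.104], [-0.0, 0.104, 0.995], [-1.0, 0.0, -0.0]]
ft_force: [0.4, -0.6, 0.2]
grip_width: -0.0002
[0.3311942685278161, 0.1265964516749754, 0.2670881795413717] [[0.10301726124273775, 0.9401473533080998, 0.3248236413098935], [0.9946795683593361, -0.09736511575378631, -0.033653982271564895], [-1.3210925185290257e-05, 0.32656238041456126, -0.9451756511482111]]
```

View pics/scene11.png

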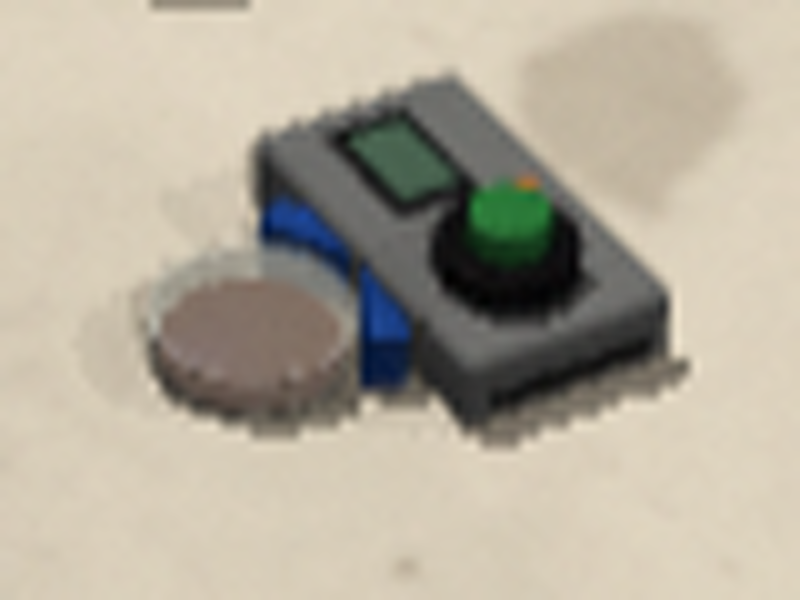

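View pics/side11.png

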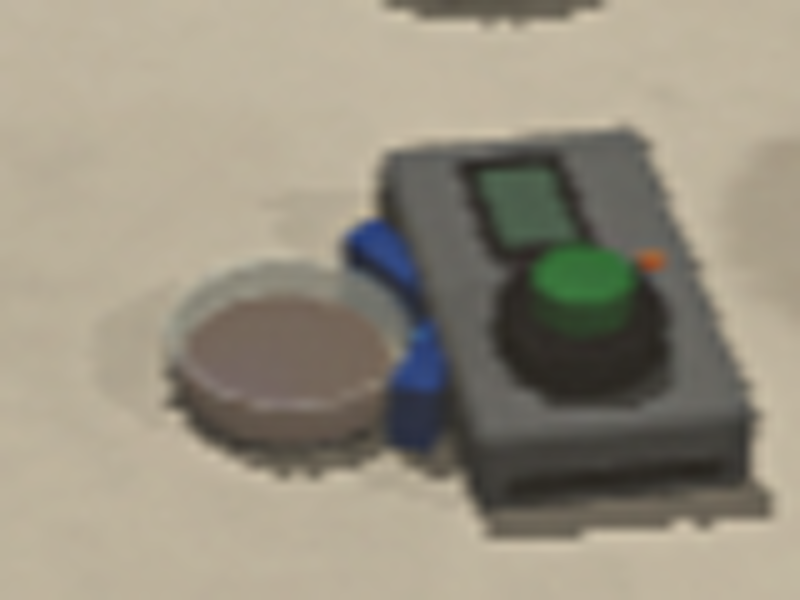

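View pics/w11.png

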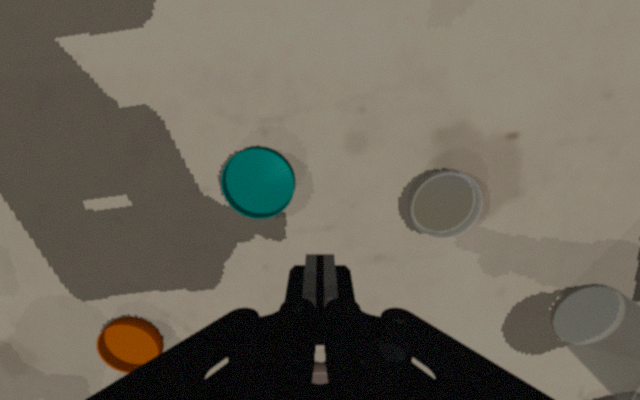

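The dish sits on the seat against both blue walls: dish rim about (165–410, 260–440) in the side zoom, touching the walls at about (400,300) and (395,390). Before pressing I want a better fix on the button, because the two cameras see y and z nearly degenerately. I'll sidestep so the wrist camera sees it from above.

```bash
python3 -m inch '[[1,[0,-0.66,-0.94],0],[1,[0,-0.66,-0.94],0],[1,[0,-0.66,-0.94],0],[1,[0,-0.66,-0.94],0],[1,[0,-0.66,-0.94],0],[1,[0,-0.66,-0.94],0],[1,[0,-0.66,-0.94],0],[1,[0,-0.66,-0.94],0]]'
python3 -m inch '[[1,[0,0,0],0],[1,[0,0,0],0],[1,[0,0,0],0],[1,[0,0,0],0],[1,[0,0,0],0],[1,[0,0,0],0],[1,[0,0,0],0],[1,[0,0,0],0]]'
python3 - <<'E'
from h import *
p=optics.camera_params('wrist');np.savez('w12.npz',**p)
cv2.imwrite('pics/w12.png',optics.get_image('wrist')[:,:,::-1])
E
```

```text
time_s: 16.38
position: [0.55, -0.126, 0.298]
tool_rot: [[-0.0, -0.995, 0.104], [0.0, 0.104, 0.995], [-1.0, 0.0, 0.0]]
ft_force: [0.0, 0.2, 0.9]
grip_width: -0.0001
time_s: 17.05
position: [0.5493, -0.1238, 0.2984]
tool_rot: [[0.0, -0.995, 0.103], [-0.0, 0.103, 0.995], [-1.0, -0.0, -0.0]]
ft_force: [0.3, 0.1, -0.6]
grip_width: 0.0001
```

View pics/w12.png

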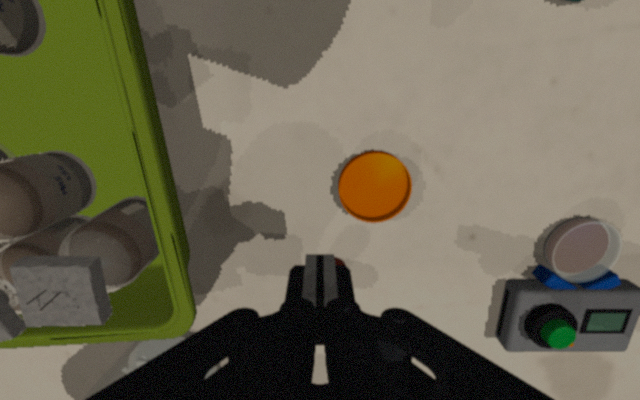

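Clear view: button top at about (560,334), dish centred at about (580,250) against both blue walls, with the contact symmetric. Now I triangulate using all three cameras.

Run:
```python
from h import *
ps={n:optics.camera_params(n) for n in('scene','side')};w=dict(np.load('w12.npz'))
im=cv2.imread('pics/w12.png');h=cv2.cvtColor(im,cv2.COLOR_BGR2HSV)
m=cv2.inRange(h,(50,150,60),(75,255,255));m[:,:500]=0;m[:250]=0
n,l,s,c=cv2.connectedComponentsWithStats(m);print(s,c)
cw=c[1+np.argmax(s[1:,4])]
f=lambda n,x,y:((x+.5)/10-.5+(325 if n=='side' else 315),(y+.5)/10-.5+180)
bs,bd=f('scene',510,207),f('side',585,273)
print('all',tri([ps['scene'],ps['side'],w],[bs,bd,cw]),'w+side',tri([ps['side'],w],[bd,cw]),'w+scene',tri([ps['scene'],w],[bs,cw]))
print('dish top w',[onz(w,581,249,z).round(4) for z in(.008,.015)])
cv2.imwrite('pics/w12z.png',cv2.resize(im[205:365,480:640],None,fx=5,fy=5,interpolation=cv2.INTER_CUBIC)[:600])
cv2.imwrite('pics/w12z.png',cv2.resize(im[205:355,480:640],None,fx=4,fy=4,interpolation=cv2.INTER_CUBIC))
```

```text
[[     0      0    640    400 255527]
 [   547    325     28     24    473]] [[319.05258153 199.24590356]
 [561.20718816 336.76955603]]
all [0.68211154 0.06756119 0.04110717] w+side [0.6819783  0.0667623  0.04142994] w+scene [0.67562721 0.06143046 0.04784216]
dish top w [array([0.6198, 0.0969, 0.008 ]), array([0.6156, 0.0912, 0.015 ])]
```

View pics/w12z.png

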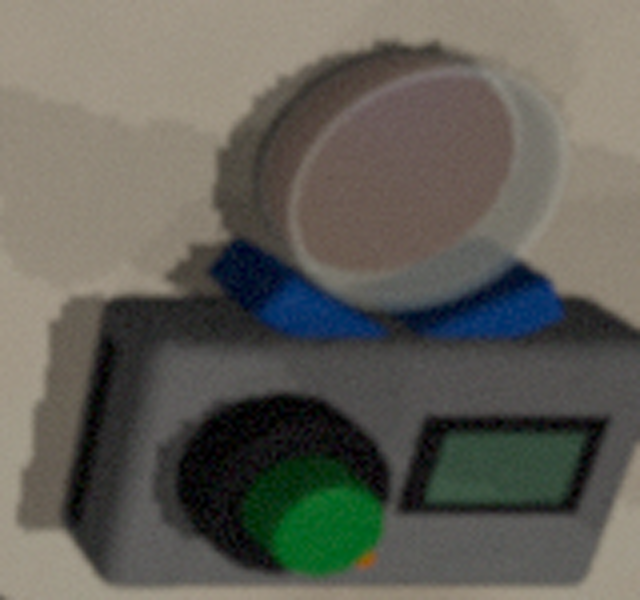

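Button top ≈ (0.680,0.065), z ≈ 0.042. The zoom shows the dish touching both blue walls symmetrically. Moving above the button with the fingers shut.

```bash
python3 -m inch '[[1,[0,-0.46,0.84],0],[1,[0,-0.46,0.84],0],[1,[0,-0.46,0.84],0],[1,[0,-0.46,0.84],0],[1,[0,-0.46,0.84],0],[1,[0,-0.46,0.84],0],[1,[0,-0.46,0.84],0],[1,[0,-0.46,0.84],0]]'
python3 -m inch '[[1,[0.6,0,0],0],[1,[0.7,0,0],0],[1,[0.6,0,0],0],[1,[0.4,0,0],0],[1,[0,0,0],0],[1,[0,0,0],0],[1,[0,0,0],0],[1,[0,0,0],0]]'
python3 - <<'E'
from h import *
for n in ('scene','side'):
    cv2.imwrite(f'pics/{n}13.png',cv2.resize(optics.get_image(n)[160:240,310:410,::-1],None,fx=7,fy=7,interpolation=cv2.INTER_CUBIC))
E
```

```text
time_s: 17.77
position: [0.6806, 0.0663, 0.2982]
tool_rot: [[-0.0, -0.995, 0.103], [-0.0, 0.103, 0.995], [-1.0, 0.0, -0.0]]
ft_force: [0.2, -0.3, -0.4]
grip_width: 0.0
time_s: 18.43
position: [0.6803, 0.0648, 0.2307]
tool_rot: [[0.002, -0.995, 0.104], [-0.0, 0.104, 0.995], [-1.0, -0.002, 0.0]]
ft_force: [0.2, -0.5, -0.5]
grip_width: 0.0001
```

View pics/side13.png

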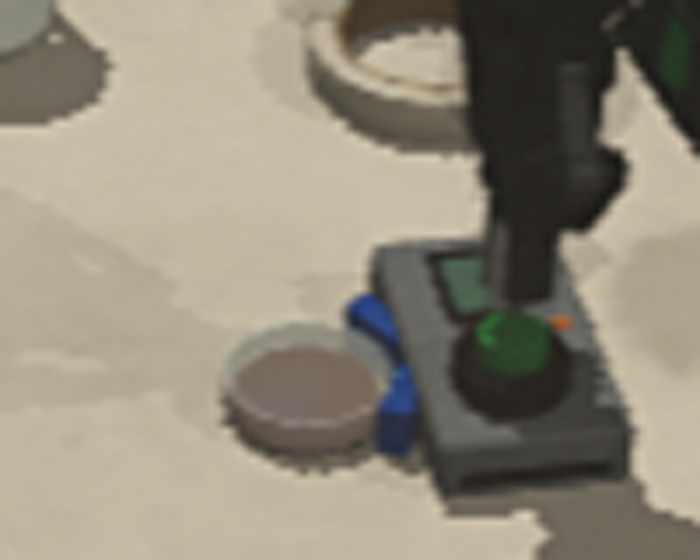

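View pics/scene13.png

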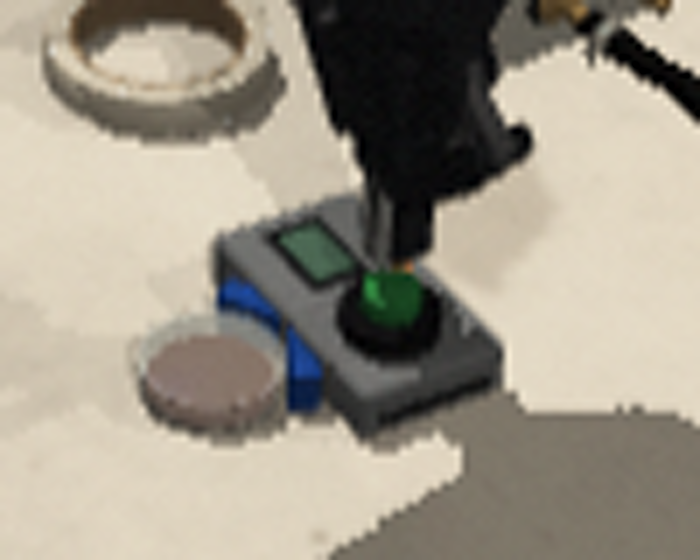

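The tips hover just above the button: tip bottom about (520,300) against button top (513,330) in the side view, and (400,262) against (398,290) in the scene view. Now descending slowly with a force check.

```bash
python3 -m inch '[[1,[0.15,0,0],0],[1,[0.1,0,0],0],[1,[0.1,0,0],0],[1,[0.05,0,0],0],[1,[0.05,0,0],0],[1,[0,0,0],0],[1,[0,0,0],0],[1,[0,0,0],0]]'
```

```text
time_s: 19.2
position: [0.68, 0.0649, 0.2159]
tool_rot: [[-0.0, -0.995, 0.104], [-0.0, 0.104, 0.995], [-1.0, 0.0, -0.0]]
ft_force: [-1.5, 0.1, 2.5]
grip_width: 0.0
```

```bash
python3 -m inch '[[1,[0.05,0,0],0],[1,[0.05,0,0],0],[1,[0,0,0],0],[1,[0,0,0],0],[1,[0,0,0],0],[1,[0,0,0],0],[1,[0,0,0],0],[1,[0,0,0],0]]'
```

```text
time_s: 19.87
position: [0.68, 0.0649, 0.2134]
tool_rot: [[0.001, -0.995, 0.104], [-0.0, 0.104, 0.995], [-1.0, -0.001, -0.0]]
ft_force: [-3.0, -0.4, 7.9]
grip_width: 0.0
```

```bash
python3 -m inch '[[1,[0.05,0,0],0],[1,[0.03,0,0],0],[1,[0,0,0],0],[1,[0,0,0],0],[1,[0,0,0],0],[1,[0,0,0],0],[1,[0,0,0],0],[1,[0,0,0],0]]'
```

```text
time_s: 20.53
position: [0.6799, 0.065, 0.2132]
tool_rot: [[0.002, -0.995, 0.103], [-0.0, 0.103, 0.995], [-1.0, -0.002, -0.0]]
ft_force: [-8.7, 0.3, 21.0]
grip_width: 0.0003
```

A hard stop at z = 0.2132 with 21 N. The first 2.5 N came at 0.2159, which fits the button having bottomed out. Quick look before releasing.

Run:
```python
from h import *
a=[cv2.resize(optics.get_image(n)[180:240,330:400,::-1],None,fx=5.5,fy=5.5,interpolation=cv2.INTER_CUBIC) for n in('scene','side')]
cv2.imwrite('pics/press.png',np.hstack(a));print(env.observe()['ft_force'])
```

```text
[-8.80002311 -0.45003834 21.09503703]
```

View pics/press.png

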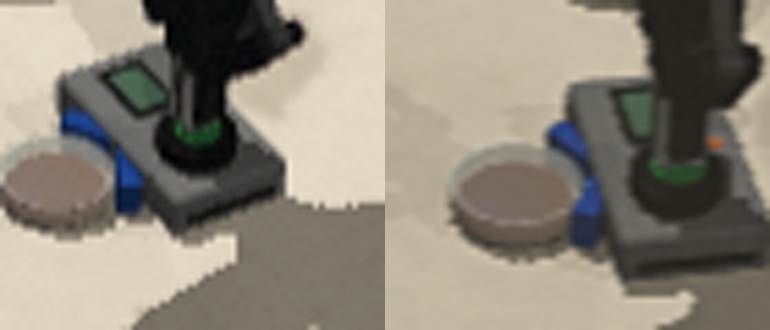

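The tip stands on the green button, which is clearly sunk (only a thin green rim shows above the collar), and the dish is still seated. Releasing and backing away.

```bash
python3 -m inch '[[1,[-0.1,0,0],0],[1,[-0.2,0,0],0],[1,[-0.4,0,0],0],[1,[-0.8,0,0],0],[1,[-1,0,0],0],[1,[-1,0,0],0],[1,[-0.5,0,0],0],[1,[0,0,0],0]]'
python3 -m inch '[[1,[0,0.5,-0.8],0],[1,[0,0.5,-0.8],0],[1,[0,0.5,-0.8],0],[1,[0,0.5,-0.8],0],[1,[0,0.5,-0.8],0],[1,[0,0.5,-0.8],0],[1,[0,0,0],0],[1,[0,0,0],0]]'
python3 - <<'E'
from h import *
a=[cv2.resize(optics.get_image(n)[180:240,325:395,::-1],None,fx=5.5,fy=5.5,interpolation=cv2.INTER_CUBIC) for n in('scene','side')]
cv2.imwrite('pics/rel.png',np.hstack(a))
cv2.imwrite('pics/scene14.png',optics.get_image('scene')[:,:,::-1])
E
```

```text
time_s: 21.3
position: [0.6802, 0.0649, 0.3352]
tool_rot: [[0.008, -0.995, 0.104], [-0.001, 0.104, 0.995], [-1.0, -0.008, 0.0]]
ft_force: [1.1, 1.1, 0.6]
grip_width: 0.0003
time_s: 21.97
position: [0.5751, -0.0699, 0.3299]
tool_rot: [[-0.001, -0.994, 0.106], [0.0, 0.106, 0.994], [-1.0, 0.001, 0.0]]
ft_force: [0.1, -0.2, -0.3]
grip_width: -0.0003
```

View pics/rel.png

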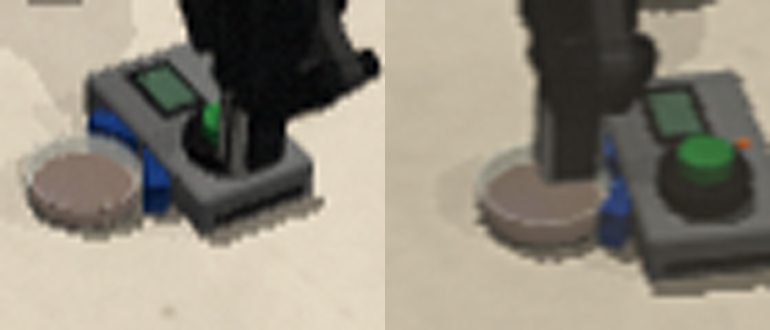

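View pics/scene14.png

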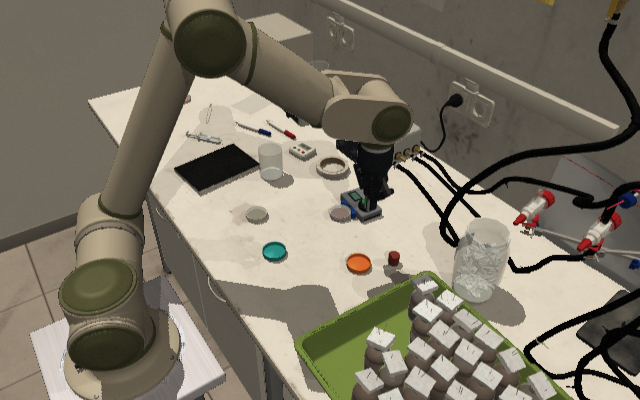

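The button is up again (side crop at (705,150), same height as before). The dish is against the V, the other objects are at their first-picture pixels, and the arm is in free air. Handing in.

```bash
python3 -c "
from rig import env
print(env.close_job())"
```

```text
the job is handed in; nothing more can be done
None
```

The pink dish is seated in the V and the green button was pressed and came back up. I handed the job in at about 22 s; no verdict is reported.

**Dish:** I pushed it with two half-open fingertips, first at 47° to a point in front of the seat. I then turned to the reader's -6° and pushed straight in. The first contact loaded mainly one wall, so I shifted the cradle 2.4 mm and nudged again. The force was then 6.7 N straight back along the V axis, the highest my end-of-call readings showed during the push was about 7 N, and the last pictures show the dish touching both walls. One wrist-camera reading put it within about 1 mm of the measured seat, on a 2 mm calibration.

**Button:** I pressed with the shut fingertips to a hard stop at 21 N. A picture showed the button sunk, and afterwards it was back at its earlier height.

**Other objects:** The pale dish, stopper, beaker, tape roll and timer look unmoved by eye in the last scene picture; I did not measure them.

**Disagreements:** The estimates of the button centre differed by up to about 8 mm between views and the given geometry. I aimed between them and landed on the button. Travel was judged from the hard stop and pictures, since the joint value can't be read.

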